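# Raise the instrument locker window to the brass pointer

### The arm

A 6-joint arm with a two-finger parallel gripper is mounted at the origin on the work surface. World frame = base frame: x ahead of the robot, y to its left, z up, the work surface at z = 0. Lengths are in mm, angles in rad, forces in N, time in s.
With the tool pointing down it reaches from about 350 to 925 mm from the base axis. Payload 6.4 kg.
Tool frame: the origin (TCP) lies at the very end of the fingers, on their centre line; the grasp point (between the pads) lies 19 mm behind it; z points along the fingers, y is the line along which they close (so a half turn about z gives the same grasp; the last joint's range is limited). The gripper opens to 94 mm and grips with 3 to 60 N. Pads are 16 mm wide; open, the fingers measure 119 mm over their backs; the gripper's body (75 mm by 177 mm) begins 78 mm behind the grasp point.
Start: joints at [0.979, 0.245, 1.558, -0, 1.339, -0.174], TCP at [263.736, 594.102, 205.455] pointing down, gripper open.
Joint ranges: [-3.13, 3.13], [-1.02, 2.26], [0.13, 2.54], [-0.95, 4.09], [0.21, 2.88], [-2.74, 2.74]. Speed limits (rad/s): [2.57, 2.57, 3.14, 3.14, 3.14, 3.14].

### API

Orientations are given as a unit quaternion [w, x, y, z].
In Python, from station import bot, jaws, vision, job gives the robot as it stands. Calls block until the motion is done:
- bot.move_pose(position, orientation): joint-space move of the TCP to a pose.
- bot.movel(position, ori=None, feed=150): straight line of the TCP; ori=None keeps the orientation; feed is the mean speed in mm/s.
- bot.set_joints(angles): joint-space move.
- jaws.let_go() and jaws.grab(strength=None): open the fingers fully, or close them until they stop; strength is the grip in N (None keeps the last).
- bot.wait(seconds).
- bot.inverse_kinematics(position, orientation): joint angles nearest the present ones, or None.
- bot.state(): the state.
- vision.read_camera(name): name is "scene" or "top" or "wrist"; returns (picture, depth): 420x560x3 uint8, blue, green, red; 420x560 float32, mm along the optical axis (not along the pixel's ray), 0 where there is no reading.
- vision.camera_info(name): a dict with "vfov" (degrees; the focal length in pixels is half the picture's height over the tangent of half this angle, whatever the lens; pixels are square), "cx", "cy" (the principal point, pixels), "R" (3x3) and "t" (3): a world point X has camera coordinates R X + t. Camera axes: x right, y down, z forward; pixel columns grow to the right and rows downward; lengths in mm; the calibration is good to about 2 mm. A picture is of the moment at which its call begins: read the wrist's pose just before it. camera_info takes no time and is no camera call; for the wrist camera it gives the pose at the moment of the call.
A pose or a line that the arm cannot do raises bot.IKError and nothing moves.
- job.finish_job(): hands the job in; it is judged then, once.
The state is a dict: "time": time; "joint_pos": joint angles; "joint_vel": joint speeds; "effort": joint torques, N m; "eef_pos": TCP position; "eef_rot": TCP orientation; "wrist_force": force on the tool from outside, world axes, zero at the start; "wrist_torque": the same for the moment, N m; "gripper_width": finger opening in mm; "grip_force": force on a finger pad.
Only numpy, scipy, OpenCV 4.12 (cv2) and the standard library are available. Lean on these libraries where they do the work, as an engineer would, in place of code of your own. Each camera call takes 0.05 s, during which the arm holds its last target. There are 200 camera calls.

### The job

Push the counterweighted window of the instrument locker up with the fingertips from beneath its lip until the lip is level with the brass pointer clamped on the frame, then leave it there and move clear. Do not pinch the lip, and do not shift or pick up the flashlight, the chart weight or the star finder.

Things in the scene. Friction and masses are not known exactly. Their poses are not given: they have to be found in the camera images.
- hutch: Fixed aluminium locker on the shelf (z = 0). Origin on the shelf under its middle; front faces its own -x, y is its width, z up; place and yaw vary. Plinth 360 mm wide, 100 mm high, front at x = -55 mm; two posts at y = +-165 mm, 30 mm wide, 460 mm high, front x = -57 mm. Window plane x = -66 mm. Space before the window is free but for loose things up to 46 mm high on the shelf.
- sash (a joint): How far the window is raised, m: 0 = fully down, at most 0.185. Counterweighted: moving it either way takes about 2 to 5 N, and it stays where it is left. A clear pane in an aluminium frame, 286 mm wide, 160 mm high, 12 mm thick. It starts 0 to 25 mm up and has to rise by about 45 to 140 mm.
- lip_edge (a point): Middle of the outer edge of the window's lip, at the centre of a 10 mm round bead; moves with the window, axes as the locker's. At joint 0 it is 118 mm above the shelf, 110 mm before (-x of) the locker's origin. The lip is a level plate 6 mm thick, 250 mm wide (y) along the window's foot, reaching 38 mm out from its face to this bead; a rubber strip lies on its top. Beneath it is free.
- mark_tip (a point): Tip of the brass pointer of the screw clamp fixed on the right-hand (-y) frame post: a flat level brass strip 5 mm thick and 10 mm wide standing out forward (-x) beside the lip's end, 36 mm beyond it in y; the point is at mid-thickness. Its height varies and is the mark: the window is right when lip_edge is at this height.
- flashlight: Bystander: steel pocket flashlight lying on the shelf in front of the locker, 124 mm long (its x), 26 mm thick. Origin in the middle of its underside. Loose.
- chart_weight: Bystander: grey ceramic chart weight, a 60 mm disc with a 40 mm knob, 46 mm high, standing on the shelf in front of the locker. Origin at the centre of its underside. Loose.
- star_finder: Bystander: black bakelite star finder base, a disc 110 mm across and 7 mm thick with a small centre pin, lying on the locker's plinth behind the window. Origin at the centre of its underside. Loose.

How it is judged (in metres and radians):
On the way, in this order (a step that is already met when the one before it is completed fails the run):
1. the fingers bear on the lip from beneath while the window is still well below the mark ((contact force between the fingers and sash_c5 above 0.5 N or contact force between the fingers and sash_c6 above 0.5 N or contact force between the fingers and sash_c0 above 0.5 N) and z of lip_edge in the frame of mark_tip below -0.02 m), for 0.05 s.
2. the fingers, still pushing on the lip, bring it level with the pointer ((contact force between the fingers and sash_c5 above 0.3 N or contact force between the fingers and sash_c6 above 0.3 N or contact force between the fingers and sash_c0 above 0.3 N) and z of lip_edge in the frame of mark_tip above -0.008 m), for 0.02 s.
At the end, for the whole second after the job is handed in: The lip's edge stands within 8 mm of the pointer's height, the window is at rest, and flashlight, chart weight and star finder are within 15 mm of where they were (z of lip_edge in the frame of mark_tip between -0.008 and 0.008 m and velocity of joint sash between -0.003 and 0.003 m/s and distance of each of flashlight, chart_weight, star_finder from where it was at the start of the episode below 0.015 m); the robot touches nothing.
It fails at once if the lip is pinched from above and below (contact force between the fingers and sash_c7 above 1 N and (contact force between the fingers and sash_c5 above 1 N or contact force between the fingers and sash_c6 above 1 N or contact force between the fingers and sash_c0 above 1 N)).
It fails at once if the flashlight is shifted or lifted (distance of flashlight from where it was at the start of the episode above 0.015 m).
It fails at once if the chart weight is shifted or lifted (distance of chart_weight from where it was at the start of the episode above 0.015 m).
It fails at once if the star finder is shifted or lifted (distance of star_finder from where it was at the start of the episode above 0.015 m).
It also fails if it takes over 40 s, if anything falls off the work surface, if the arm or the gripper's body presses on something with over 40 N, if the wrist force passes 120 N, or if a joint passes its speed limit or range.

## Working session

There is one attempt and no reset: what is moved stays moved. The work goes in short steps, each a Python script; the robot and the scene stay as the last script left them, time stands still between calls to the robot, and variables do not carry over. Pictures are saved under pics/ and viewed, at most 10 in all, crops included, and the job is handed in when it is done.

```bash
mkdir -p pics; ls; python3 - <<'E'
from station import bot,jaws,vision,job
import cv2,numpy as np
for n in("scene","top"):
    p,d=vision.read_camera(n);i=vision.camera_info(n);cv2.imwrite(f"pics/{n}0.png",p);np.save(f"pics/{n}0.npy",d)
    print(n,i["vfov"],i["cx"],i["cy"],(-np.array(i["R"]).T@i["t"]).round(),np.array(i["R"]).round(3).tolist(),(d>0).mean())
s=bot.state();print(s["time"],s["eef_rot"],s["wrist_force"])
E
```

```text
pics
scene 55.252722620537476 273.4346717926896 213.4727258712995 [400. 207. 854.] [[-0.807, -0.59, -0.003], [-0.556, 0.762, -0.333], [0.199, -0.267, -0.943]] 0.9959566326530612
top 44.78177030781986 282.95178363004965 202.95352192877328 [ 326.   40. 1387.] [[-0.025, -1.0, 0.014], [-0.983, 0.022, -0.183], [0.182, -0.018, -0.983]] 0.9959991496598639
0.1 [-2.93334688e-04  2.07390498e-01  9.78257892e-01 -7.69625071e-04] [ 0.00425929  0.18655229 -0.07405642]
```

View pics/scene0.png

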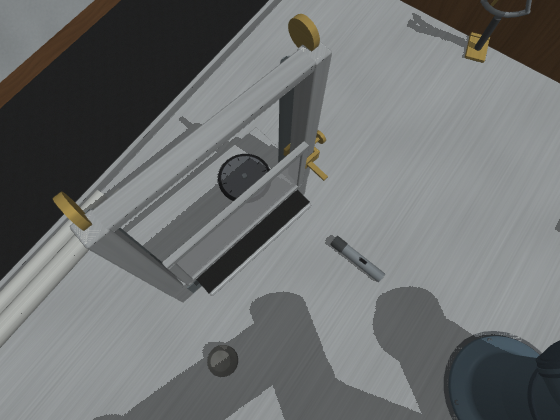

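View pics/top0.png

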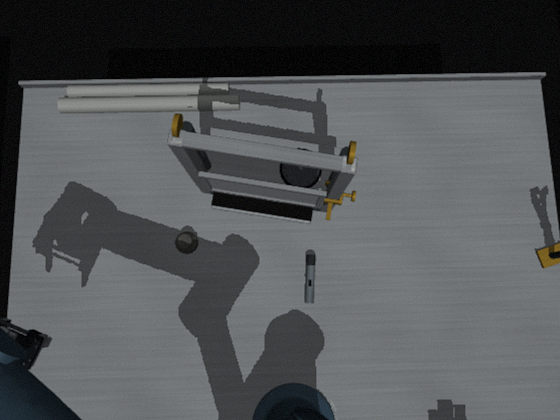

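Scene: lip strip runs (307,195)–(210,292), pointer tip near (325,178), flashlight (355,258), chart weight (222,358). Top: lip (212,200)–(312,220), pointer (329,215), flashlight (310,277), weight (186,240).

```bash
cat > h.py <<'E'
import numpy as np,cv2
from station import bot,jaws,vision,job
def cloud(n,d):
    i=vision.camera_info(n);f=210/np.tan(np.radians(i["vfov"]/2))
    v,u=np.mgrid[:420,:560];c=np.stack([(u-i["cx"])/f*d,(v-i["cy"])/f*d,d],-1)
    return (c-np.array(i["t"]))@np.array(i["R"])
E
python3 - <<'E'
from h import *
for n in("scene","top"):
    p=cv2.imread(f"pics/{n}0.png");W=cloud(n,np.load(f"pics/{n}0.npy"))
    print(n)
    hsv=cv2.cvtColor(p,cv2.COLOR_BGR2HSV)
    br=(hsv[...,0]>12)&(hsv[...,0]<32)&(hsv[...,1]>120)&(hsv[...,2]>60)
    k,l,st,_=cv2.connectedComponentsWithStats(br.astype(np.uint8))
    for j in range(1,k):
        if 8<st[j,4]<900:
            q=W[l==j]; print("brass",st[j],q.min(0).round(),q.max(0).round(),np.median(q,0).round())
    cols=([(u,v) for v,u in [(240,186),(255,310),(277,310),(300,309),(212,230),(205,260),(218,300),(168,300)]] if n=="top" else [(222,358),(335,240),(358,260),(380,276),(245,175),(300,210),(220,275),(260,240)])
    for u,v in cols: print((u,v),W[v,u].round(1))
    # lip strip: dark pixels, z 110..290 
    m=(hsv[...,2]<45)&(W[...,2]>112)&(W[...,2]<300)&(W[...,0]<800)
    k,l,st,_=cv2.connectedComponentsWithStats(m.astype(np.uint8))
    j=1+st[1:,4].argmax();q=W[l==j];print("strip",st[j],np.percentile(q[:,2],[5,50,95]).round(1))
    r=cv2.minAreaRect(q[:,:2].astype(np.float32));print(r,cv2.boxPoints(r).round(1).tolist())
    m=(W[...,2]>450)&(W[...,2]<466);m[:, :0]=0
    k,l,st,_=cv2.connectedComponentsWithStats(m.astype(np.uint8));j=1+st[1:,4].argmax();q=W[l==j]
    r=cv2.minAreaRect(q[:,:2].astype(np.float32));print("top beam",st[j],r)
    c=p[130:250,190:370] if n=="top" else p[110:320,180:350]
    cv2.imwrite(f"pics/{n}crop.png",cv2.resize(c,None,fx=[3.2,4][n=="top"]*.85,fy=[3.2,4][n=="top"]*.85,interpolation=2))
E
```

```text
scene
brass [491   0   7   6  21] [ 442. -719.  132.] [ 450. -712.  147.] [ 446. -715.  140.]
brass [289  14  30  36 761] [ 400. -116.  451.] [609. 207. 854.] [ 586. -104.  480.]
brass [465  32  26  30 400] [  388. -1337.  -510.] [492. 207. 854.] [ 425. -708.   11.]
brass [316 131   9  12  77] [ 548. -155.  187.] [ 566. -141.  210.] [ 557. -149.  203.]
brass [284 144   6  12  43] [ 588. -102.  190.] [595. -86. 211.] [591. -89. 207.]
brass [306 148  21  32 221] [ 400. -124.  191.] [552. 207. 854.] [541. -95. 199.]
brass [ 53 192  38  38 596] [400. 207. 458.] [667. 224. 854.] [639. 216. 487.]
(222, 358) [478.  269.5  47.6]
(335, 240) [433.4 -57.5  24.7]
(358, 260) [370.3 -50.   22.9]
(380, 276) [315.6 -47.3  26. ]
(245, 175) [650.5 -34.5 118.1]
(300, 210) [513.7 -29.1 145.7]
(220, 275) [557.9 155.5 146.4]
(260, 240) [539.2  62.1 146.3]
strip [ 197  190  112  103 2373] [145.9 147.8 149.9]
((548.2425537109375, 66.52493286132812), (249.28794860839844, 33.88102722167969), 79.63249969482422) [[509.1000061035156, -53.0], [542.5, -59.099998474121094], [587.2999877929688, 186.10000610351562], 
[... 497 characters left out ...]
01.   10.]
(186, 240) [481.  272.2  48.1]
(310, 255) [435.6 -54.2  26.2]
(310, 277) [377.7 -52.4  22. ]
(309, 300) [317.8 -47.7  22.4]
(230, 212) [561.3 160.5  -0.7]
(260, 205) [ 325.9   39.9 1387.2]
(300, 218) [517.4 -24.4 146.6]
(300, 168) [651.7 -29.9 117.5]
strip [ 212  192  101   29 1336] [143.7 147.9 152.1]
((550.2952880859375, 69.55836486816406), (248.50732421875, 34.63058853149414), 79.5491943359375) [[510.70001220703125, -49.5], [544.7999877929688, -55.79999923706055], [589.9000244140625, 188.60000610351562], [555.7999877929688, 194.89999389648438]]
top beam [ 167  117  190   58 3088] ((610.9728393554688, 58.45380401611328), (360.1168518066406, 57.19419479370117), 79.43907928466797)
```

```bash
python3 - <<'E'
from h import *
a=np.radians(-10.4);X=np.array([np.cos(a),np.sin(a),0]);Y=np.array([-X[1],X[0],0])
np.set_printoptions(suppress=True,linewidth=200)
for n,c in(("scene",[548.2,66.5]),("top",[550.3,69.6])):
    p=cv2.imread(f"pics/{n}0.png");W=cloud(n,np.load(f"pics/{n}0.npy"))
    O=np.array([c[0],c[1],0])+ (110-17)*X   # provisional
    L=np.stack([(W-O)@X,(W-O)@Y,W[...,2]],-1); print(n,"O",O)
    hsv=cv2.cvtColor(p,cv2.COLOR_BGR2HSV)
    br=(hsv[...,0]>10)&(hsv[...,0]<35)&(hsv[...,1]>100)&(L[...,0]<-55)&(L[...,0]>-150)&(L[...,1]>-230)&(L[...,1]<-120)&(L[...,2]>100)
    v,u=np.nonzero(br);q=L[br];o=np.argsort(q[:,0]);print(np.c_[u,v,q.round(1)][o][:110:2])
    b=(abs(L[...,1])<110)&(L[...,2]>120)&(L[...,2]<160)&(L[...,0]<-95)&(L[...,0]>-120)
    for x in range(-120,-90,3):
        m=(abs(L[...,1])<110)&(L[...,2]>125)&(L[...,2]<160)&(abs(L[...,0]-x)<1.5)
        if m.sum()>5:print(x,m.sum(),np.median(L[m][:,2]).round(2))
E
```

```text
scene O [639.67214679  49.71171949   0.        ]
[[ 324.   179.  -108.8 -156.9  198.6]
 [ 326.   177.  -108.5 -162.4  198.5]
 [ 325.   177.  -107.9 -160.   201. ]
 [ 326.   176.  -107.1 -163.9  198.2]
 [ 323.   178.  -106.  -157.5  197.5]
 [ 324.   177.  -105.8 -160.3  197.2]
 [ 323.   177.  -104.9 -158.4  198.6]
 [ 324.   176.  -104.5 -161.5  197.8]
 [ 323.   176.  -103.6 -159.6  199.1]
 [ 321.   177.  -102.4 -155.9  198.6]
 [ 324.   174.  -102.  -164.   198.5]
 [ 322.   175.  -100.8 -160.   198.4]
 [ 321.   176.  -100.7 -157.8  197.2]
 [ 322.   174.   -99.4 -161.5  198.2]
 [ 320.   176.   -99.2 -157.   196.1]
 [ 320.   175.   -98.1 -157.8  197.5]
 [ 319.   176.   -97.6 -156.2  194.8]
 [ 320.   174.   -96.8 -159.2  197.6]
 [ 321.   173.   -96.6 -162.   197.4]
 [ 319.   174.   -95.4 -158.1  197.1]
 [ 321.   172.   -95.2 -163.4  197.5]
 [ 320.   172.   -94.5 -161.3  199.4]
 [ 321.   171.   -93.7 -165.   197. ]
 [ 317.   174.   -93.3 -154.9  198.5]
 [ 319.   172.   -92.5 -161.1  196.6]
 [ 317.   173.   -92.1 -156.1  199. ]
 [ 319.   171.   -91.2 -162.4  197. ]
 [ 317.   172.   -90.2 -1
[... 2753 characters left out ...]
.   202.   -67.  -153.1  188.6]
 [ 325.   202.   -66.8 -150.9  186. ]
 [ 327.   202.   -66.8 -155.4  189.4]
 [ 324.   201.   -66.7 -147.6  195.5]
 [ 327.   200.   -66.5 -153.2  211.8]
 [ 339.   204.   -66.5 -184.8  186.8]
 [ 324.   200.   -66.4 -146.6  205.8]
 [ 340.   202.   -66.3 -184.1  211.4]
 [ 338.   202.   -66.3 -179.8  207.6]
 [ 332.   203.   -66.1 -168.1  183.8]
 [ 341.   202.   -66.1 -186.4  212. ]
 [ 332.   202.   -66.  -166.8  194.9]
 [ 332.   201.   -65.8 -165.6  205.8]
 [ 326.   200.   -65.6 -151.3  205.4]
 [ 336.   201.   -65.3 -174.6  210.4]]
-117 53 143.69
-114 121 145.28
-111 107 145.78
-108 118 148.1
-105 108 147.7
-102 111 148.13
-99 98 147.64
-96 106 147.85
-93 108 147.3
```

View pics/scenecrop.png

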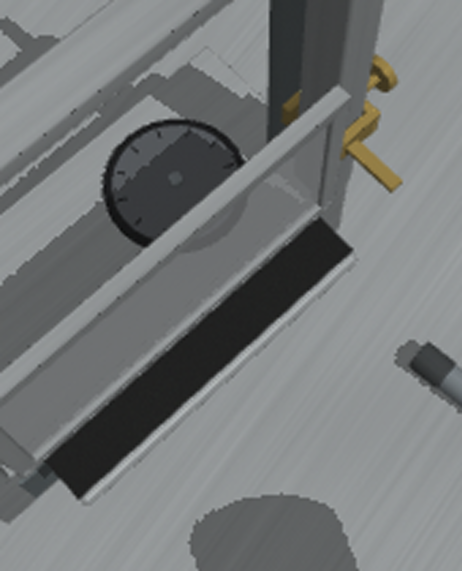

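Pointer top ≈198 → tip 195.5; bead top ≈146 → centre ≈141, so the rise is about 54.5 mm. Yaw ≈ −10.4°. The lip underside is free, so I'll check which tool pitches can be reached.

```bash
cat >> h.py <<'E'
from scipy.spatial.transform import Rotation as Ro
a=np.radians(-10.4);X=np.array([np.cos(a),np.sin(a),0]);Y=np.array([-X[1],X[0],0]);Z=np.array([0,0,1.])
O=np.array([642.7,50.9,0])
def P(x,y,z): return O+x*X+y*Y+z*Z
def Q(pitch,s):
    p=np.radians(pitch);z=np.cos(p)*X-np.sin(p)*Z;y=s*Y
    q=Ro.from_matrix(np.c_[np.cross(y,z),y,z]).as_quat();return np.r_[q[3],q[:3]]
E
python3 - <<'E'
from h import *
np.set_printoptions(suppress=True,precision=2)
for s in(1,-1):
  for pit in(-15,0,10,20,30,45):
    r=[bot.inverse_kinematics(P(x,0,z),Q(pit,s)) for x,z in((-190,115),(-88,115),(-88,190))]
    print(s,pit,*[None if j is None else np.array(j) for j in r])
E
```

```text
1 -15 [-2.02  2.07  2.47  1.26  1.36  0.24] [0.01 0.63 2.32 3.33 1.64 1.53] [0.01 0.34 2.42 3.33 1.45 1.5 ]
1 0 None [0.02 0.34 2.43 3.35 1.21 1.49] [0.02 0.02 2.51 3.38 0.97 1.43]
1 10 None [0.01 0.14 2.48 3.39 0.88 1.44] [ 0.01 -0.17  2.52  3.47  0.63  1.34]
1 20 None [ 0.01 -0.03  2.48  3.48  0.56  1.35] [ 0.01 -0.29  2.5   3.72  0.33  1.08]
1 30 None [-0.01 -0.13  2.45  3.76  0.26  1.06] None
1 45 None [-0.03 -0.18  2.35 -0.51  0.22 -0.97] [-0.03 -0.34  2.31 -0.28  0.41 -1.21]
-1 -15 [ 0.11  0.63  2.47  3.43  1.79 -1.58] [ 0.01  0.63  2.32  3.33  1.64 -1.61] [ 0.01  0.34  2.42  3.33  1.45 -1.64]
-1 0 None [ 0.02  0.34  2.43  3.35  1.21 -1.65] [ 0.02  0.02  2.51  3.38  0.97 -1.71]
-1 10 None [ 0.01  0.14  2.48  3.39  0.88 -1.7 ] [ 0.01 -0.17  2.52  3.47  0.63 -1.8 ]
-1 20 None [ 0.01 -0.03  2.48  3.48  0.56 -1.8 ] [ 0.01 -0.29  2.5   3.72  0.33 -2.06]
-1 30 None [-0.01 -0.13  2.45  3.76  0.26 -2.09] None
-1 45 None [-0.03 -0.18  2.35 -0.51  0.22  2.18] [-0.03 -0.34  2.31 -0.28  0.41  1.93]
```

```bash
cat >> h.py <<'E'
def Qy(pitch,yaw,s=1):
    p=np.radians(pitch);h=np.cos(np.radians(yaw))*X+np.sin(np.radians(yaw))*Y;n=np.cross(Z,h)
    z=np.cos(p)*h-np.sin(p)*Z;y=s*n
    q=Ro.from_matrix(np.c_[np.cross(y,z),y,z]).as_quat();return np.r_[q[3],q[:3]],h
E
python3 - <<'E'
from h import *
np.set_printoptions(suppress=True,precision=2)
lo=np.array([-3.13,-1.02,.13,-.95,.21,-2.74]);hi=np.array([3.13,2.26,2.54,4.09,2.88,2.74])
for pit in(0,10,20,30,40):
 for yaw in(-80,-70,-60,-45,-30,30,45,60,75):
  for s in(1,-1):
    q,h=Qy(pit,yaw,s);c=P(-92,0,0)
    r=[bot.inverse_kinematics(c-b*h+z*Z,q) for b,z in((100,110),(0,110),(0,195))]
    if all(j is not None for j in r):
        r=np.array(r);m=min((r-lo).min(),(hi-r).min());ch=abs(np.diff(r,axis=0)).max()
        if ch<1.5:print(pit,yaw,s,m.round(2),ch.round(2),r[1],r[2])
E
```

```text
0 45 1 0.06 0.35 [-0.62  0.39  2.36  1.89  1.44  1.94] [-0.62  0.07  2.43  1.85  1.37  2.18]
0 45 -1 0.06 0.35 [-0.62  0.39  2.36  1.89  1.44 -1.2 ] [-0.62  0.07  2.43  1.85  1.37 -0.96]
0 60 1 0.26 0.27 [-0.66  0.46  2.22  1.61  1.55  2.03] [-0.66  0.2   2.28  1.61  1.54  2.23]
0 60 -1 0.26 0.27 [-0.66  0.46  2.22  1.61  1.55 -1.11] [-0.66  0.2   2.28  1.61  1.54 -0.91]
0 75 1 0.44 0.22 [-0.65  0.55  2.05  1.4   1.68  2.1 ] [-0.65  0.33  2.1   1.41  1.7   2.27]
0 75 -1 0.44 0.22 [-0.65  0.55  2.05  1.4   1.68 -1.04] [-0.65  0.33  2.1   1.41  1.7  -0.87]
10 45 1 0.01 0.34 [-0.61  0.21  2.4   1.8   1.24  2.09] [-0.61 -0.09  2.45  1.7   1.19  2.37]
10 45 -1 0.01 0.34 [-0.61  0.21  2.4   1.8   1.24 -1.05] [-0.61 -0.09  2.45  1.7   1.19 -0.78]
10 60 1 0.24 0.27 [-0.65  0.32  2.25  1.52  1.39  2.15] [-0.65  0.07  2.29  1.48  1.41  2.37]
10 60 -1 0.24 0.27 [-0.65  0.32  2.25  1.52  1.39 -0.99] [-0.65  0.07  2.29  1.48  1.41 -0.77]
10 75 1 0.38 0.21 [-0.64  0.42  2.08  1.31  1.54  2.19] [-0.64  0.22  2.11  1.31  1.59  2.36]
10 75 -1 0.43 0.21 [-0.64  0.42  2.08  1.31  1.54 -0.95] [-0.64  0.
[... 844 characters left out ...]
.29  0.3   1.71 -0.82  1.5   0.52]
40 -80 -1 0.11 0.15 [ 0.29  0.42  1.73 -0.84  1.41 -2.52] [ 0.29  0.3   1.71 -0.82  1.5  -2.62]
40 -70 1 0.04 0.16 [ 0.3   0.35  1.82 -0.91  1.29  0.56] [ 0.3   0.22  1.8  -0.88  1.38  0.43]
40 -70 -1 0.03 0.16 [ 0.3   0.35  1.82 -0.91  1.29 -2.59] [ 0.3   0.22  1.8  -0.88  1.38 -2.71]
40 45 -1 0.03 0.28 [-0.44 -0.11  2.34  1.18  0.8  -0.31] [-0.44 -0.3   2.31  1.    0.91 -0.04]
40 60 -1 0.22 0.26 [-0.5   0.01  2.23  1.07  1.02 -0.45] [-0.5  -0.17  2.2   0.98  1.13 -0.25]
40 75 1 0.01 0.21 [-0.51  0.13  2.1   0.96  1.21  2.58] [-0.51 -0.03  2.07  0.91  1.32  2.73]
40 75 -1 0.42 0.21 [-0.51  0.13  2.1   0.96  1.21 -0.56] [-0.51 -0.03  2.07  0.91  1.32 -0.41]
```

```bash
python3 - <<'E'
from h import *
np.set_printoptions(suppress=True,precision=2)
lo=np.array([-3.13,-1.02,.13,-.95,.21,-2.74]);hi=np.array([3.13,2.26,2.54,4.09,2.88,2.74])
for pit in(40,45,50,55,60):
 for yaw in(-30,-20,-10,0,10,20,30):
  for s in(1,-1):
    q,h=Qy(pit,yaw,s);c=P(-102,0,0)
    r=[bot.inverse_kinematics(c-b*h+z*Z,q) for b,z in((60,200),(60,95),(0,95),(0,190))]
    if all(j is not None for j in r):
        r=np.array(r);m=min((r-lo).min(),(hi-r).min());ch=abs(np.diff(r,axis=0)).max()
        if ch<1.5:print(pit,yaw,s,m.round(2),ch.round(2),r[0],r[2],r[3])
E
```

```text
50 -30 1 0.04 0.24 [ 0.29 -0.23  2.18 -0.74  0.92 -0.2 ] [ 0.17  0.02  2.17 -0.91  0.68 -0.04] [ 0.17 -0.16  2.13 -0.74  0.83 -0.27]
50 -20 1 0.07 0.29 [ 0.22 -0.35  2.26 -0.66  0.8  -0.45] [ 0.12 -0.05  2.24 -0.87  0.54 -0.25] [ 0.12 -0.23  2.19 -0.65  0.7  -0.52]
50 -10 1 0.13 0.31 [ 0.12 -0.47  2.34 -0.49  0.69 -0.8 ] [ 0.05 -0.11  2.3  -0.72  0.39 -0.57] [ 0.05 -0.3   2.25 -0.47  0.59 -0.85]
50 -10 -1 0.09 0.31 [ 0.12 -0.47  2.34 -0.49  0.69  2.34] [ 0.05 -0.11  2.3  -0.72  0.39  2.58] [ 0.05 -0.3   2.25 -0.47  0.59  2.29]
50 0 1 0.07 0.29 [ 0.   -0.57  2.4  -0.2   0.62 -1.27] [-0.03 -0.16  2.34 -0.35  0.29 -1.12] [-0.03 -0.36  2.29 -0.19  0.53 -1.29]
50 0 -1 0.07 0.29 [ 0.   -0.57  2.4  -0.2   0.62  1.87] [-0.03 -0.16  2.34 -0.35  0.29  2.02] [-0.03 -0.36  2.29 -0.19  0.53  1.86]
50 10 1 0.03 0.3 [-0.14 -0.63  2.44  0.14  0.65 -1.79] [-0.12 -0.19  2.36  0.26  0.28 -1.9 ] [-0.12 -0.39  2.31  0.14  0.53 -1.78]
50 10 -1 0.03 0.3 [-0.14 -0.63  2.44  0.14  0.65  1.35] [-0.12 -0.19  2.36  0.26  0.28  1.24] [-0.12 -0.39  2.31  0.14  0.53  1.36]
50 20 1 0.02 0.28 [-0.28 -0.65  2.45  0.4
[... 2969 characters left out ...]
[-0.11 -0.31  2.2   0.07  0.73 -1.71]
60 10 -1 0.14 0.27 [-0.12 -0.52  2.32  0.08  0.82  1.41] [-0.11 -0.14  2.26  0.1   0.51  1.4 ] [-0.11 -0.31  2.2   0.07  0.73  1.43]
60 20 1 0.13 0.26 [-0.23 -0.53  2.33  0.25  0.87 -2.08] [-0.17 -0.15  2.26  0.32  0.55 -2.14] [-0.17 -0.31  2.2   0.24  0.77 -2.04]
60 20 -1 0.13 0.26 [-0.23 -0.53  2.33  0.25  0.87  1.06] [-0.17 -0.15  2.26  0.32  0.55  1.  ] [-0.17 -0.31  2.2   0.24  0.77  1.11]
60 30 1 0.15 0.25 [-0.32 -0.5   2.31  0.39  0.94 -2.4 ] [-0.22 -0.13  2.25  0.47  0.63 -2.47] [-0.22 -0.3   2.19  0.37  0.83 -2.33]
60 30 -1 0.15 0.25 [-0.32 -0.5   2.31  0.39  0.94  0.74] [-0.22 -0.13  2.25  0.47  0.63  0.67] [-0.22 -0.3   2.19  0.37  0.83  0.81]
```

```bash
python3 - <<'E'
from h import *
jaws.grab(10)
q,h=Qy(50,-10,1);c=P(-106,0,0)
j=np.array(bot.inverse_kinematics(c-65*h+200*Z,q));print(j)
k=j.copy();k[0]=bot.state()["joint_pos"][0]
bot.set_joints(k.tolist());bot.set_joints(j.tolist())
bot.movel((c-65*h+93*Z).tolist(),feed=100);bot.movel((c+93*Z).tolist(),feed=60)
bot.wait(.3)
s=bot.state();print(s["time"],s["eef_pos"]-(c+93*Z),np.round(s["wrist_force"],2),s["gripper_width"])
for n in("scene",):
    p,d=vision.read_camera(n);cv2.imwrite(f"pics/{n}1.png",p)
p,d=vision.read_camera("wrist");cv2.imwrite("pics/w1.png",p)
E
```

```text
[ 0.13457136 -0.49089378  2.3576317  -0.49030544  0.69862392 -0.79436733]
6.5833 [-0.06354715  0.09799455  0.07546518] [-0.56  0.36 -0.01] 0.23471438591334245
```

View pics/scene1.png

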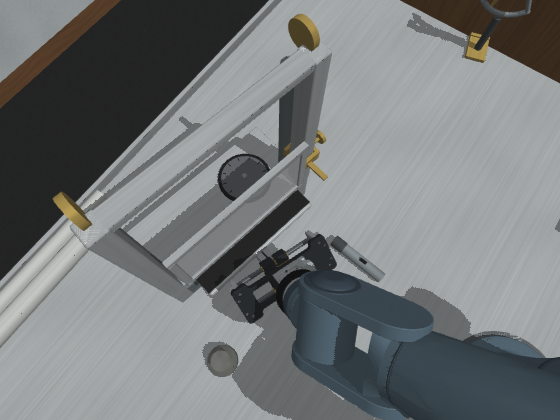

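View pics/w1.png

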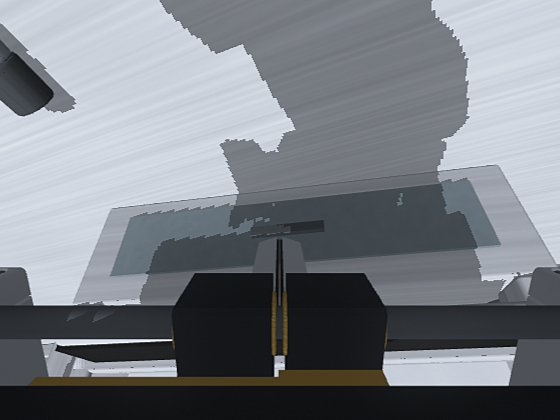

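The scene shows the gripper in front of the lip centre, with the flashlight and weight untouched and clear (flashlight beside the body at (355,258)). I'll push up in small steps and watch the force.

```bash
python3 - <<'E'
from h import *
c=P(-106,0,0);f0=np.array(bot.state()["wrist_force"])
for z in range(96,135,3):
    bot.movel((c+z*Z).tolist(),feed=30);s=bot.state();f=np.array(s["wrist_force"])-f0
    print(z,f.round(1),round(s["time"],1))
    if np.linalg.norm(f)>2.0:break
E
```

```text
96 [0.1 0.2 0.5] 6.9
99 [-0.4  0.6  0.7] 7.2
102 [-0.3  0.5  1. ] 7.4
105 [-1.2 -0.5  1.4] 7.7
108 [-4.1  0.7 -0.3] 7.9
```

```bash
cat >> h.py <<'E'
def lip(n="scene",save=None):
    p,d=vision.read_camera(n);W=cloud(n,d)
    if save: cv2.imwrite(save,p)
    L=np.stack([(W-O)@X,(W-O)@Y,W[...,2]],-1);h=cv2.cvtColor(p,cv2.COLOR_BGR2HSV)[...,2]
    m=(h<45)&(abs(L[...,1])<122)&(abs(L[...,1])>75)&(L[...,0]>-106)&(L[...,0]<-76)&(L[...,2]>125)&(L[...,2]<330)
    return m.sum(),np.median(L[m][:,2])
E
python3 - <<'E'
from h import *
c=P(-106,0,0);print(lip())
for z in (111,114,117,120):
    bot.movel((c+z*Z).tolist(),feed=30);s=bot.state()
    print(z,np.round(s["wrist_force"],1),(s["eef_pos"]-c-z*Z).round(1),lip())
E
```

```text
(np.int64(729), np.float64(149.29009159111675))
111 [-6.  -0.1 -1. ] [-1.  -0.2 -0.8] (np.int64(737), np.float64(151.80163926519072))
114 [-7.4  0.3 -0.4] [-1.  -0.2 -0.6] (np.int64(752), np.float64(154.83574865679176))
117 [-7.8  0.3 -1.6] [-0.9 -0.2 -0.5] (np.int64(749), np.float64(158.07353724684447))
120 [-10.   -0.   -0.5] [-0.9 -0.2 -0.4] (np.int64(749), np.float64(161.1578900902112))
```

```bash
python3 - <<'E'
from h import *
c=P(-106,0,0)
for z in (130,140,150,157):
    bot.movel((c+z*Z).tolist(),feed=30);s=bot.state();n,l=lip()
    print(z,np.round(s["wrist_force"],1),n,l.round(1))
    if np.linalg.norm(s["wrist_force"])>25: break
else:
    z+=202.4-l;print(z);bot.movel((c+z*Z).tolist(),feed=20);bot.wait(.2);print(lip(),lip("top",'pics/t2.png'),lip(save='pics/s2.png'),bot.state()["time"])
E
```

```text
130 [-10.4   2.   -0.7] 773 171.4
140 [-9.6  1.8  0.1] 797 181.7
150 [-8.2  1.1 -1. ] 815 191.8
157 [-9.5  1.  -0.4] 833 198.9
160.45370099199096
(np.int64(838), np.float64(202.40748318103743)) (np.int64(473), np.float64(202.38765371581087)) (np.int64(834), np.float64(202.3324793216982)) 11.8917
```

View pics/s2.png

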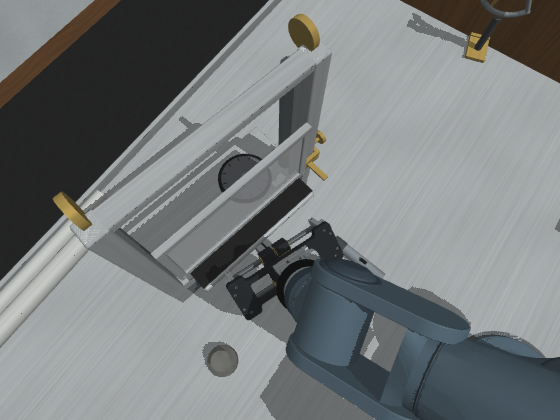

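The lip (strip at z 202.4, right end at (305,190)) is level with the pointer at (318,172). I'll back off downward and clear.

```bash
python3 - <<'E'
from h import *
_,h=Qy(50,-10);c=P(-106,0,0)
bot.movel((c-8*h+150*Z).tolist(),feed=30);print(lip())
bot.movel((c-65*h+145*Z).tolist(),feed=80);bot.wait(.3);s=bot.state()
print(lip(),lip("top",'pics/t3.png'),s["wrist_force"].round(1) if hasattr(s["wrist_force"],'round') else s["wrist_force"],s["time"])
p,d=vision.read_camera("top");W=cloud("top",d);L=np.stack([(W-O)@X,(W-O)@Y,W[...,2]],-1)
m=(abs(L[...,1]+161)<4)&(L[...,0]<-75)&(L[...,0]>-108)&(L[...,2]>150);print(m.sum(),np.median(L[m][:,2]))
m=(abs(abs(L[...,1])-95)<25)&(abs(L[...,0]+111)<2)&(L[...,2]>150);print(m.sum(),np.median(L[m][:,2]))
E
```

```text
(np.int64(842), np.float64(202.3388842787101))
(np.int64(835), np.float64(202.2938547098416)) (np.int64(475), np.float64(202.25883133002816)) [ 0.9 -0.3  0.1] 13.7
42 197.97601370838126
77 201.06824117608645
```

View pics/t3.png

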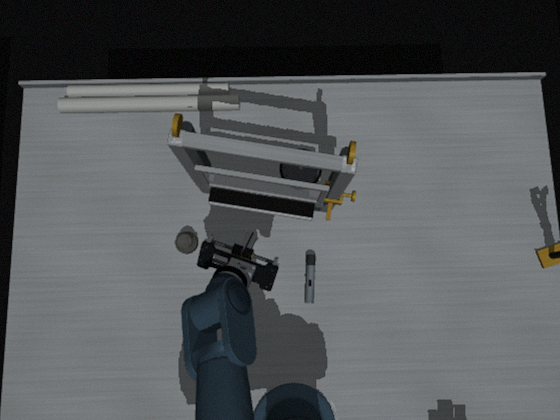

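The pointer centre is at about 195.5 and the bead centre at about 196. The gripper is clear, and the flashlight (310,277) and weight (186,240) have not moved.

```bash
python3 -c "
from station import job;print(job.finish_job())"
```

```text
the job is handed in; nothing more can be done
None
```

I pushed the window up about 54 mm from beneath the lip, and it stayed there when I backed the arm clear; by camera the lip's edge is within about 1 mm of the pointer, the flashlight, chart weight and star finder look unmoved, and I handed the job in at about 14 s (no verdict was returned).

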